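# Reset the tripped breaker in the bench distribution box

### The arm

A 6-joint arm with a two-finger parallel gripper is mounted at the origin on a cart in front of the work surface, level with it; the furniture and walls round the work are solid. World frame = base frame: x ahead of the robot, y to its left, z up, the work surface at z = 0. Lengths are in m, angles in rad, forces in N, time in s.
With the tool pointing down it reaches from about 0.35 to 0.85 m from the base axis. Payload 8.1 kg.
Tool frame: the origin (TCP) lies on the centre line of the jaws, within the pads' length; the fingertips stand robot.finger_overhang ahead of it and the grasp point (between the pads) lies 5 mm behind it (robot.finger_overhang is the distance from the TCP to the fingertips, in m); z points along the fingers, y is the direction in which the jaws open and shut (so a half turn about z gives the same grasp; the last joint's range is limited). The gripper opens to 93 mm and grips with 3 to 60 N. Pads are 15 mm wide; open, the fingers measure 128 mm over their backs; the gripper's body (75 mm by 188 mm) begins 65 mm behind the grasp point.
Start: joints at [1.115, 0.13, 1.488, -0, 1.523, -0.085], TCP at [0.217, 0.559, 0.233] pointing down, gripper open.
Joint ranges: [-2.96, 2.96], [-0.89, 2.26], [0.02, 2.5], [-1.34, 4.48], [0, 2.73], [-2.66, 2.66]. Speed limits (rad/s): [2.39, 2.39, 2.79, 3.14, 3.14, 3.14].

### API

Orientations are given as a rotation vector (axis times angle).
In Python, from plant import robot gives the robot as it stands. The module is installed in compiled form; this text tells all that it offers.
- The arm moves only by the tool carry_out, never from a script. Its argument "commands" is a list that holds one entry, the list of rows, each a list of 4 numbers: the shift along the tool's x, y, z in cm, then the turn about the tool's z in degrees. In form: [[[tx, ty, tz, roll], ...]]. A call has 1 to 20 rows; each row shifts and turns the commanded pose from where the row before left it, along the tool's axes as they then stand; what a row does not reach is not made up. A row lasts 1/12 s, in which the tool goes at most 41.7 mm and 7.16 degrees, less where a joint would pass 70% of its speed; a pose out of reach is approached as far as the arm can. A call is refused whole if a number of a shift passes 4.17 or a number of a turn 7.16, either way. A call with a gripper value outside its range is refused whole. "claw" is the finger opening in cm, from 0 to 9.3, set as the call begins (left out, the last holds). The fingers move at their own pace and stop on an object; "grip_force" is the grip in N (left out, the last holds). Time passes only in rows, so rows that do not move let the fingers close. It gives the time, the measured TCP pose, the force and the opening at its end, in the units of the state.
- robot.read_state(): the state, without advancing time (a new reading comes with each control period).
- robot.read_camera(name): name is "scene" or "top" or "wrist"; returns the picture (384x512x3 uint8, red, green, blue); there is no depth.
- robot.camera_params(name): a dict with "mtx" (3x3 intrinsics, pixels), "R" (3x3) and "t" (3): a world point X has camera coordinates R X + t. Camera axes: x right, y down, z forward; pixel columns grow to the right and rows downward; lengths in m; the calibration is good to about 2 mm. A picture is of the moment at which its call begins: read the wrist's pose just before it. camera_params takes no time and is no camera call; for the wrist camera it gives the pose at the moment of the call.
- robot.close_job(): hands the job in, once; it reports no verdict.
The state is a dict: "t": time; "q": joint angles; "dq": joint speeds; "joint_torque": joint torques, N m; "tool_pos": TCP position; "orientation": TCP orientation; "force": force on the tool from outside, world axes, zero at the start; "wrist_torque": the same for the moment, N m; "opening": finger opening in m.
Only numpy, scipy, OpenCV 4.12 (cv2) and the standard library are available. Lean on these libraries where they do the work, as an engineer would, in place of code of your own. Each camera call takes 0.05 s, during which the arm holds its last target.

### The job

One breaker in the power box on the wooden riser has tripped: press the front edge of its clear cover down once to release the push-push catch, take your hand away and see that the cover pops up and stays up, then swing it right back past upright and push the tripped breaker's toggle (the one leaning toward you) fully over to match the other three. Do it all with the fingertips, firmly but gently: grip and lift nothing, leave the other toggles and the things beside the box alone, and do not press the cover shut again. Leave the cover standing open, so that we can see whether the breaker trips again.

Things in the scene. Friction and masses are not known exactly. Their poses are not given: they have to be found in the camera images.
- distributor: Dark grey wedge-shaped power box fixed on a wooden riser that stands 129 mm high on the bench, 224 (x) x 208 (y) x 81 mm high. Origin: centre of its underside; x to its back, y to its left, z up.  Its top is a deck sloping down to the front at 0.20 rad; over it shuts a grey-framed clear hinged cover, 172 mm wide, 140 mm from hinge to front, 32 mm high, over four breakers in a row along y.
- cover (a joint): Cover angle, rad: 0 shut and latched, -0.042 pressed in to its stop, 0.95 popped up, 1.77 upright, 2.15 leaning back on its stop. Pressing the front edge 5 to 6 mm to the stop (about 3 N) and letting go releases it; a spring raises it to about 0.95 in 1.2 s. Pressed right down again it latches again. The hinge is stiff: the cover stays where it is left; about 2 N at the front edge swings it.
- press_pad (a point): Ribbed thumb pad on top of the cover in the middle of its front edge, 36 x 18 mm: the point to press, on the upper face of the cover (it moves with the cover).
- cover_lip (a point): Middle of the cover's front lower edge: a finger lip 3 mm thick, 100 mm long in y, 9 mm out from the front wall, 144 mm from the hinge line, moving with the cover; popped, about 117 mm above the deck. The cover is hollow below, 20 mm deep; behind the front wall a catch tongue, 22 mm wide, hangs from its middle to 25 mm below the lip: lift the lip 45 mm to the left or right of the middle.
- cover_hinge (a point): Middle of the cover's hinge line, on the deck's rear edge, 78 mm above the box's underside; the line runs along the box's y, and its x and z axes run up the sloping deck and square to the deck.
- breaker_0: The tripped breaker's module: a white-grey block 45 (x) x 35 (y) mm, the same as its three neighbours (36 mm from one to the next, in a row along the box's y); its face stands 8 mm above the deck. Which of the four places it has varies. Origin at the level of the box's underside, below its toggle's pivot.
- toggle_tripped_tip (a point): Middle of the top edge of the tripped breaker's toggle, a black paddle 18 (y) x 6 x 20 mm. Its pivot lies 7 mm above the deck (1 mm below the breaker's face), 20 mm from this point, 55 mm in front of the hinge line. Tripped, it leans toward the robot by 0.42 rad from the deck's normal; on, it leans 0.42 rad away.
- toggle_tripped (a joint): Angle of the tripped breaker's toggle in rad: 0 tripped (leaning toward the robot), 0.84 fully on (leaning away, like its neighbours). It snaps over its middle at 0.42; 2 to 3 N at its tip moves it, pushed from its front side away from the robot, 5 to 12 mm above the breaker face (higher, a finger may ride over its top edge). The paddle can be reached only with the cover swung back.
- catch_pin (a joint): Sideways place of the follower pin in the cover's catch, in m, mostly hidden between two steel cheeks 16 mm high on the deck under the cover's front edge: about 0 latched, +0.006 pressed in, -0.001 to -0.002 after the cover has popped; below -0.004 only when the cover is pushed in again after it has popped.
- toggle_1 (a joint): Angle of a neighbouring breaker's toggle, of the same make: 0 on (leaning away from the robot), -0.84 off.
- toggle_2 (a joint): Angle of a neighbouring breaker's toggle, of the same make: 0 on (leaning away from the robot), -0.84 off.
- toggle_3 (a joint): Angle of a neighbouring breaker's toggle, of the same make: 0 on (leaning away from the robot), -0.84 off.
- driver_yellow: Bystander beside the box: yellow-handled screwdriver, 210 x 30 x 31 mm; origin at the centre of its underside. Leave it where it is.
- tape_measure: Bystander beside the box: yellow tape measure standing on its foot, 78 x 32 x 62 mm; origin at the centre of its underside. Leave it where it is.
- pliers_red: Bystander beside the box: combination pliers with red grips, 185 x 59 x 13 mm; origin at the centre of its underside. Leave it where it is.
- spark_plug_0: Bystander beside the box: spark plug lying on its side, 64 x 19 x 16 mm; origin at the centre of its underside. Leave it where it is.
- nut_m16: Bystander beside the box: large hexagon nut, 23 x 26 x 13 mm; origin at the centre of its underside. Leave it where it is.
- allen_set: Bystander beside the box: set of hexagon keys in a red folder, 85 x 28 x 21 mm; origin at the centre of its underside. Leave it where it is.
- bearing_52: Bystander beside the box: ball bearing, 52 diameter x 15 mm; origin at the centre of its underside. Leave it where it is.

How it is judged:
By the outcome, as a careful person would: the job done as asked, in the order asked, and still so for the second after the job is handed in, with the robot touching nothing.
It also fails if it takes over 51 s, if anything falls off the work surface, if the arm or the gripper's body presses on something with over 40 N, if the wrist force passes 120 N, or if a joint passes its speed limit or range.

## Working session

There is one attempt and no reset: what is moved stays moved. The work goes in short steps, Python scripts to look and compute and a tool call to move; the robot and the scene stay as the last step left them, time stands still between calls to the robot, and variables do not carry over. Pictures are saved under pics/ and viewed, and the job is handed in when it is done.

Besides the shell and the picture viewer there is one more tool, called by a JSON object that holds its "api" and its "payload". carry_out: Moves the arm, as the interface text tells. Its arguments: {"type":"object","properties":{"commands":{"type":"array","items":{"type":"array","items":{"type":"array","items":{"type":"number"}}}},"claw":{"type":"number"},"grip_force":{"type":"number"}},"required":["commands"]}

```bash
mkdir -p pics; ls; python3 - <<'E'
from plant import robot
import cv2
s=robot.read_state()
print(s, robot.finger_overhang)
for n in ["scene","top","wrist"]:
    p=robot.camera_params(n); print(n,p)
    im=robot.read_camera(n); cv2.imwrite(f"pics/a_{n}.png",im[:,:,::-1])
E
```

```text
pics
{'t': 0.0, 'q': array([ 1.11458830e+00,  1.31129839e-01,  1.48929015e+00, -9.46647315e-06,
        1.52300653e+00, -8.54157626e-02]), 'dq': array([-0.00037075, -0.00076176, -0.00034441,  0.00091775,  0.00165578,
        0.00064589]), 'joint_torque': array([-1.39107860e-04, -5.59846795e+01, -4.91747618e+01,  7.68121378e-02,
        3.56419827e-02, -1.85162667e-04]), 'tool_pos': array([0.21715967, 0.55873071, 0.23160017]), 'orientation': array([-5.79018597e-01, -3.08728184e+00,  2.77919766e-03]), 'force': array([0.47981275, 0.00415628, 0.30122838]), 'wrist_torque': array([-0.06251137, -0.01108977, -0.017508  ]), 'opening': 0.09295488637279281} 0.014
scene {'mtx': array([[394.89006873,   0.        , 242.19942495],
       [  0.        , 394.89006873, 191.86744851],
       [  0.        ,   0.        ,   1.        ]]), 'R': array([[ 0.70416017, -0.71003226,  0.00355501],
       [-0.53625489, -0.53508828, -0.65277196],
       [ 0.46539139,  0.45774962, -0.75754613]]), 't': array([-0.23904421,  0.54453119,  0.73535188])}
top {'mtx': array([[492.42929006,   0.        , 265.10131035],
       [  0.        , 492.42929006, 191.93355193],
       [  0.        ,   0.        ,   1.        ]]), 'R': array([[-0.0061791 , -0.9995112 ,  0.03064588],
       [-0.99613758,  0.00346813, -0.08773763],
       [ 0.08758846, -0.03106965, -0.9956721 ]]), 't': array([0.17304677, 0.55176642, 1.22083001])}
wrist {'mtx': array([[327.84869285,   0.        , 259.05203218],
       [  0.        , 327.84869285, 188.58845773],
       [  0.        ,   0.        ,   1.        ]]), 'R': array([[ 0.36239406,  0.93202411, -0.00126687],
       [ 0.89654104, -0.34822523,  0.27377609],
       [ 0.25472476, -0.10035063, -0.96179262]]), 't': array([-0.59923925, -0.03255729,  0.39256635])}
```

View pics/a_scene.png

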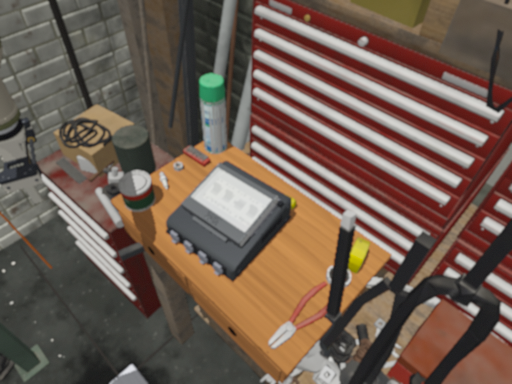

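View pics/a_top.png

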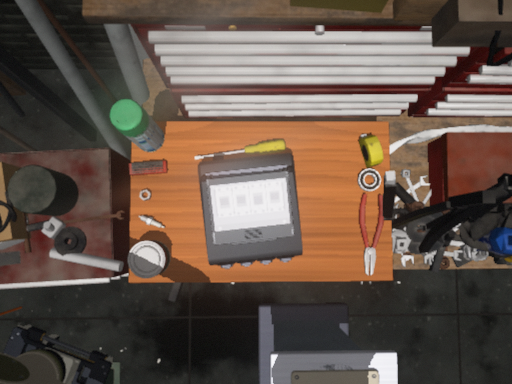

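View pics/a_wrist.png

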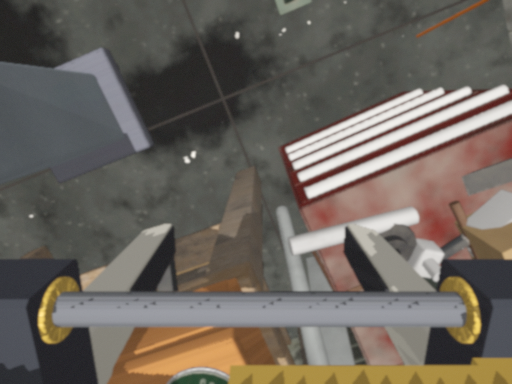

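```bash
python3 - <<'E'
import cv2
a=cv2.imread("pics/a_top.png")[130:280,180:320]; cv2.imwrite("pics/b1.png",cv2.resize(a,None,fx=4,fy=4,interpolation=2)[:600,:800])
a=cv2.imread("pics/a_scene.png")[150:285,150:310]; cv2.imwrite("pics/b2.png",cv2.resize(a,None,fx=4.4,fy=4.4,interpolation=2)[:600,:800])
E
```

```text
(no output)
```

View pics/b1.png

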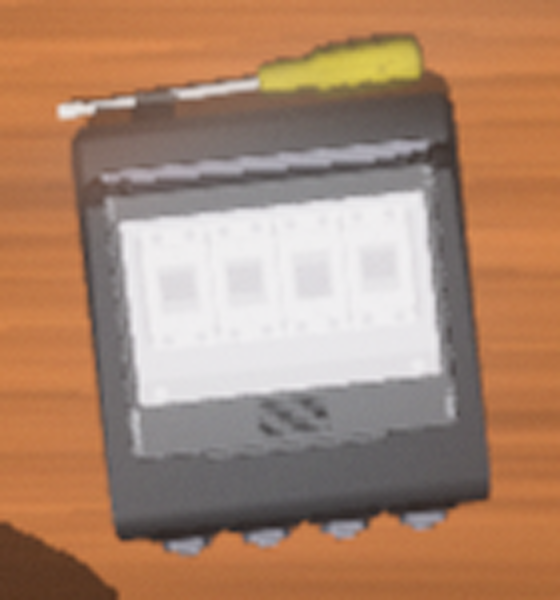

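View pics/b2.png

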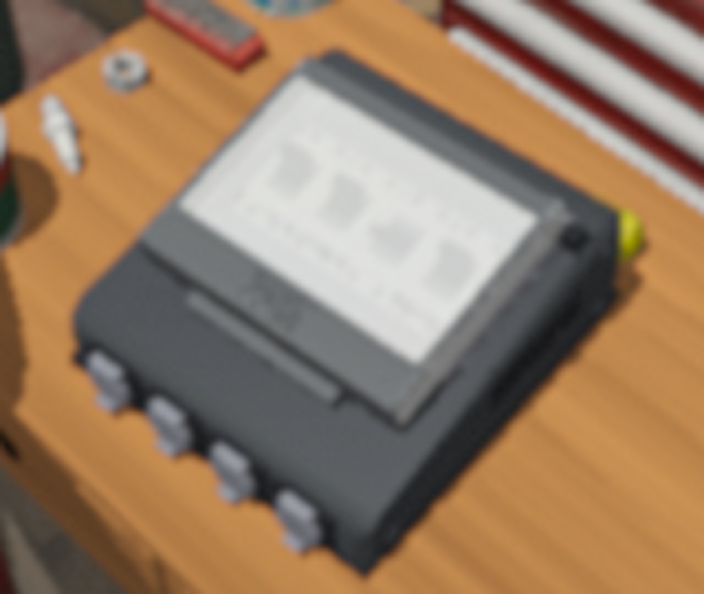

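```bash
cat > h.py <<'E'
import numpy as np
def ray(p,uv):
    d=np.linalg.inv(p['mtx'])@np.array([uv[0],uv[1],1.]); return -p['R'].T@p['t'], p['R'].T@d
def plane(p,uv,z):
    o,d=ray(p,uv); return o+d*(z-o[2])/d[2]
def tri(ps,uvs):
    A=np.zeros((3,3));b=np.zeros(3)
    for p,uv in zip(ps,uvs):
        o,d=ray(p,uv); d=d/np.linalg.norm(d); M=np.eye(3)-np.outer(d,d); A+=M;b+=M@o
    x=np.linalg.solve(A,b); e=[np.linalg.norm(np.cross(x-ray(p,uv)[0],ray(p,uv)[1]/np.linalg.norm(ray(p,uv)[1]))) for p,uv in zip(ps,uvs)]
    return x,max(e)
def proj(p,X):
    c=p['R']@np.asarray(X)+p['t']; q=p['mtx']@c; return q[:2]/q[2]
E
python3 - <<'E'
from plant import robot
from h import *
np.set_printoptions(precision=4,suppress=True)
T=robot.camera_params('top');S=robot.camera_params('scene')
t=lambda x,y:(180+x/4-.4,130+y/4-.4)
s=lambda x,y:(150+x/4.4-.4,150+y/4.4-.4)
for n,a,b in [("frontright",(452,415),(403,420)),("hingeR",(440,155),(575,237)),("boxbackR",(440,90),(612,222)),("boxbackL",(80,130),(335,55)),("windowFR",(440,372),(418,362)),("windowFL",(140,405),(182,205)),("windowBR",(427,193),(535,215)),("windowBL",(120,222),(305,80)),
 ("tog1",(180,287),(293,165)),("tog2",(245,282),(347,200)),("tog3",(312,275),(392,238)),("tog4",(380,265),(450,262)),("pad",(293,415),(270,303)),("nut",None,None),
 ("driver tip?",(0,0),(0,0))]:
    if a and a!=(0,0): print(n,*tri([T,S],[t(*a),s(*b)]))
print("nut",*tri([T,S],[(145,194.5),s(125,70)]))
print("plug",*tri([T,S],[(151,221),s(62,132)]))
E
```

```text
frontright [0.449  0.1156 0.1949] 0.0020910735934366676
hingeR [0.5867 0.1233 0.2104] 6.159281869199715e-06
boxbackR [0.6232 0.1232 0.192 ] 0.00270576626129709
boxbackL [0.6016 0.3185 0.196 ] 0.0013924938111745748
windowFR [0.4705 0.1244 0.2137] 0.0004775829839571582
windowFL [0.4542 0.2831 0.2136] 0.0007419773657752372
windowBR [0.5628 0.1325 0.2407] 0.0002637266794141077
windowBL [0.5503 0.2917 0.2314] 0.0018605119912262433
tog1 [0.5159 0.2626 0.2124] 0.00011026895810785523
tog2 [0.5199 0.2272 0.2092] 0.0014412358902014218
tog3 [0.5222 0.1927 0.2056] 0.0006401524415370096
tog4 [0.5272 0.1563 0.2134] 0.00015517136589272964
pad [0.4469 0.2036 0.2098] 0.0012679749481301662
nut [0.5378 0.4464 0.1374] 0.00033789800320610264
plug [0.4775 0.4321 0.1377] 0.00016054391191339806
```

{"api": "carry_out", "payload": {"commands": [[[0,0,-3.7,-6.6],[0,0,-3.7,-6.6],[0,0,-3.7,-6.6],[0,0,-3.7,-6.6],[-2.38,-2.91,0,0],[-2.38,-2.91,0,0],[-2.38,-2.91,0,0],[-2.38,-2.91,0,0],[-2.38,-2.91,0,0],[-2.38,-2.91,0,0],[-2.38,-2.91,0,0],[-2.38,-2.91,0,0],[-2.38,-2.91,0,0],[-2.38,-2.91,0,0],[-2.38,-2.91,0,0],[-2.38,-2.91,0,0],[-2.38,-2.91,0,0],[0,0,0,0],[0,0,0,0]]], "claw": 0, "grip_force": 10}}

```text
t: 1.73
tool_pos: [0.5605, 0.2084, 0.3795]
orientation: [0.136, -3.137, 0.001]
force: [-0.2, 0.1, 0.9]
opening: 0.0007
```

```bash
python3 - <<'E'
from plant import robot
import cv2,json
p=robot.camera_params("wrist"); s=robot.read_state(); print(s['tool_pos'],s['orientation'],s['opening'],s['force'])
json.dump({k:v.tolist() for k,v in p.items()},open('w1.json','w'))
im=robot.read_camera("wrist")[:,:,::-1]; cv2.imwrite("pics/c_w.png",cv2.resize(im,None,fx=1.5,fy=1.5,interpolation=2))
E
```

```text
[0.56046581 0.20843073 0.37949228] [ 1.35648255e-01 -3.13684253e+00  6.80555060e-04] 0.0007497941878772132 [-0.24108111  0.12067746  0.87400851]
```

View pics/c_w.png

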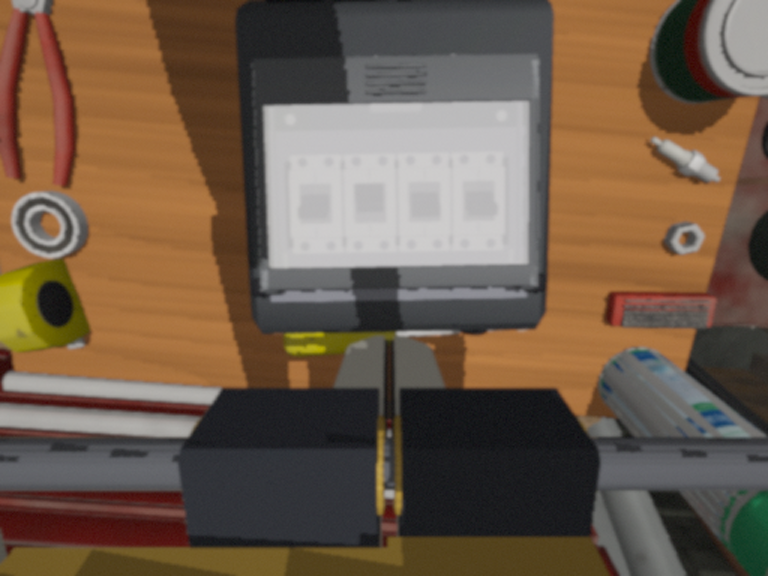

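```bash
python3 - <<'E'
from h import *
import json
p={k:np.array(v) for k,v in json.load(open('w1.json')).items()}
np.set_printoptions(precision=4,suppress=True)
for n,uv,z in [("hingeL",(262,296),.209),("hingeR",(540,293),.209),("padc",(396,80),.2126),("padfront",(396,65),.2112),("padback",(396,95),.2143),("padl",(364,80),.2126),("padr",(428,80),.2126),("cfl_top",(253,62),.2105),("cfr",(538,57),.2105),("boxfl",(240,8),.17),("boxfr",(550,4),.17),("winFL",(264,106),.2145),("winFR",(528,104),.2145),("winBL",(269,267),.235),("winBR",(527,264),.235),
 ("t1",(315,202),.21),("t2",(369,202),.21),("t3",(424,200),.21),("t4",(479,200),.21),("boxBR",(545,325),.2),("boxBL",(258,327),.2)]:
    print(n,plane(p,(uv[0]/1.5,uv[1]/1.5),z))
E
```

```text
hingeL [0.5934 0.1235 0.209 ]
hingeR [0.5747 0.3146 0.209 ]
padc [0.4474 0.2032 0.2126]
padfront [0.4388 0.2024 0.2112]
padback [0.4561 0.2039 0.2143]
padl [0.4491 0.1838 0.2126]
padr [0.4457 0.2226 0.2126]
cfl_top [0.4445 0.116  0.2105]
cfr [0.4269 0.2875 0.2105]
boxfl [0.4071 0.0963 0.17  ]
boxfr [0.387  0.3008 0.17  ]
winFL [0.4694 0.124  0.2145]
winFR [0.4543 0.2848 0.2145]
winBL [0.5653 0.1338 0.235 ]
winBR [0.5494 0.2943 0.235 ]
t1 [0.5256 0.1572 0.21  ]
t2 [0.5225 0.1923 0.21  ]
t3 [0.5181 0.228  0.21  ]
t4 [0.515  0.2638 0.21  ]
boxBR [0.6008 0.3254 0.2   ]
boxBL [0.6202 0.1188 0.2   ]
```

{"api": "carry_out", "payload": {"commands": [[[2.81,0.12,0,-0.2],[2.81,0.12,0,-0.2],[2.81,0.12,0,-0.2],[2.81,0.12,0,0],[0,0,3.4,0],[0,0,3.4,0],[0,0,3.4,0],[0,0,3.4,0],[0,0,0.8,0],[0,0,0,0],[0,0,0,0]]]}}

```text
t: 2.7
tool_pos: [0.447, 0.2051, 0.238]
orientation: [-0.16, 3.137, 0.001]
force: [-0.4, 0.5, 0.5]
opening: 0.0006
```

```bash
python3 - <<'E'
from plant import robot
import cv2
s=robot.read_state(); print(s['tool_pos'],s['orientation'],s['force'])
im=robot.read_camera("wrist")[:,:,::-1]; cv2.imwrite("pics/d_w.png",cv2.resize(im,None,fx=1.5,fy=1.5,interpolation=2))
im=robot.read_camera("scene")[130:300,140:320,::-1]; cv2.imwrite("pics/d_s.png",cv2.resize(im,None,fx=3.5,fy=3.5,interpolation=2))
E
```

```text
[0.44703618 0.20509459 0.23804988] [-1.59523010e-01  3.13679951e+00  5.10616559e-04] [-0.43442436  0.48044022  0.49141594]
```

View pics/d_w.png

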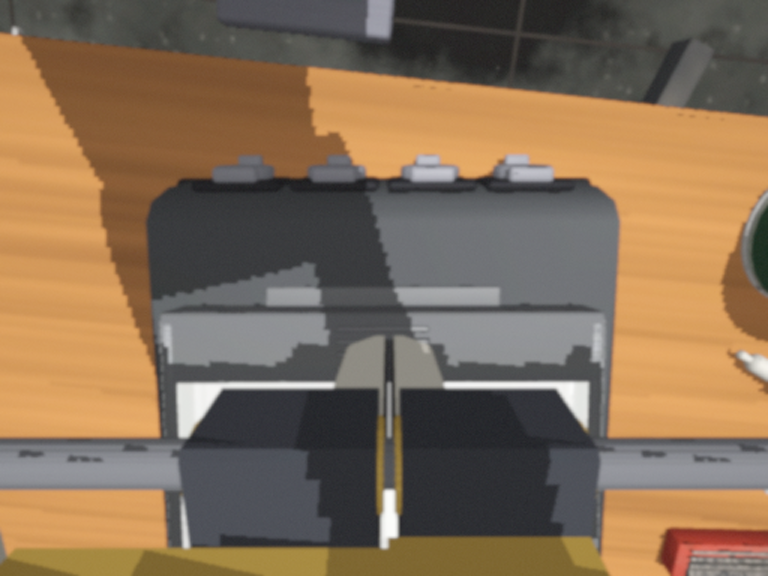

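View pics/d_s.png

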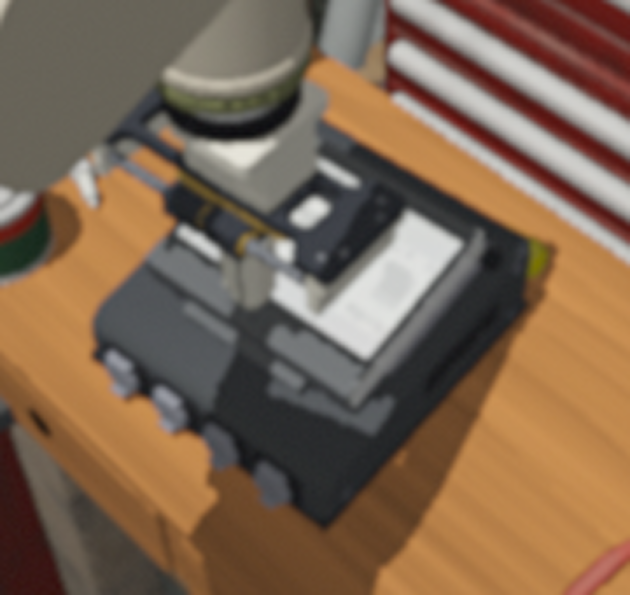

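{"api": "carry_out", "payload": {"commands": [[[0.1,-0.15,0.4,0],[0,0,0.4,0],[0,0,0.15,0],[0,0,0.1,0],[0,0,0.1,0],[0,0,0,0]]]}}

```text
t: 3.3
tool_pos: [0.4467, 0.2028, 0.2254]
orientation: [-0.157, 3.137, 0.0]
force: [1.0, 0.9, 2.1]
opening: 0.0006
```

{"api": "carry_out", "payload": {"commands": [[[0,0,0.1,0],[0,0,0.1,0],[0,0,0.1,0],[0,0,0,0]]]}}

```text
t: 3.63
tool_pos: [0.4468, 0.2029, 0.2236]
orientation: [-0.158, 3.136, 0.001]
force: [-2.1, -0.7, 10.5]
opening: 0.0002
```

{"api": "carry_out", "payload": {"commands": [[[0,0,0.05,0],[0,0,0,0]]]}}

```text
t: 3.8
tool_pos: [0.4468, 0.2029, 0.2235]
orientation: [-0.158, 3.136, 0.001]
force: [-3.8, -0.9, 14.0]
opening: 0.0002
```

```bash
python3 - <<'E'
from plant import robot
import cv2
s=robot.read_state(); print(s['tool_pos'],s['orientation'],s['force'])
im=robot.read_camera("wrist")[:,:,::-1]; cv2.imwrite("pics/e_w.png",cv2.resize(im,None,fx=1.5,fy=1.5,interpolation=2))
E
```

```text
[0.4468206  0.20289128 0.22347502] [-1.57648371e-01  3.13573997e+00  6.13176682e-04] [-3.78027739 -0.94314654 14.01313672]
```

View pics/e_w.png

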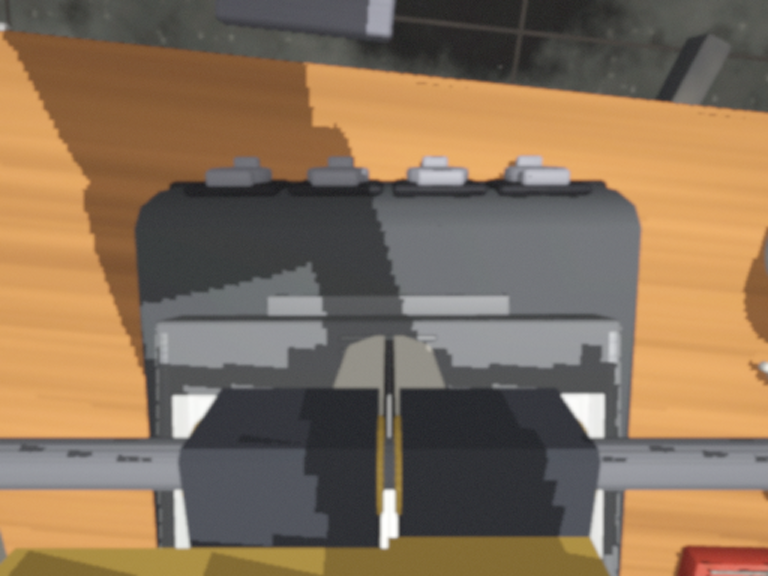

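{"api": "carry_out", "payload": {"commands": [[[0,0,-2,0],[0.5,0,-4,0],[1,0,-4,0],[1,0,-4,0],[1,0,-4,0],[0,0,0,0],[0,0,0,0],[0,0,0,0],[0,0,0,0],[0,0,0,0],[0,0,0,0],[0,0,0,0],[0,0,0,0],[0,0,0,0],[0,0,0,0],[0,0,0,0],[0,0,0,0],[0,0,0,0],[0,0,0,0]]]}}

```text
t: 5.43
tool_pos: [0.4115, 0.1993, 0.4017]
orientation: [-0.158, 3.137, 0.0]
force: [0.3, 1.0, 0.5]
opening: 0.0004
```

```bash
python3 - <<'E'
from plant import robot
import cv2,json
p=robot.camera_params("wrist")
s=robot.read_state(); print(s['tool_pos'],s['orientation'],s['force'])
json.dump({k:v.tolist() for k,v in p.items()},open('w2.json','w'))
im=robot.read_camera("wrist")[:,:,::-1]; cv2.imwrite("pics/f_w.png",cv2.resize(im,None,fx=1.5,fy=1.5,interpolation=2))
im=robot.read_camera("scene")[100:300,120:320,::-1]; cv2.imwrite("pics/f_s.png",cv2.resize(im,None,fx=3,fy=3,interpolation=2))
E
```

```text
[0.41152442 0.19928713 0.40172419] [-1.57739758e-01  3.13746073e+00  1.12219498e-04] [0.25886193 0.98653984 0.54814285]
```

View pics/f_w.png

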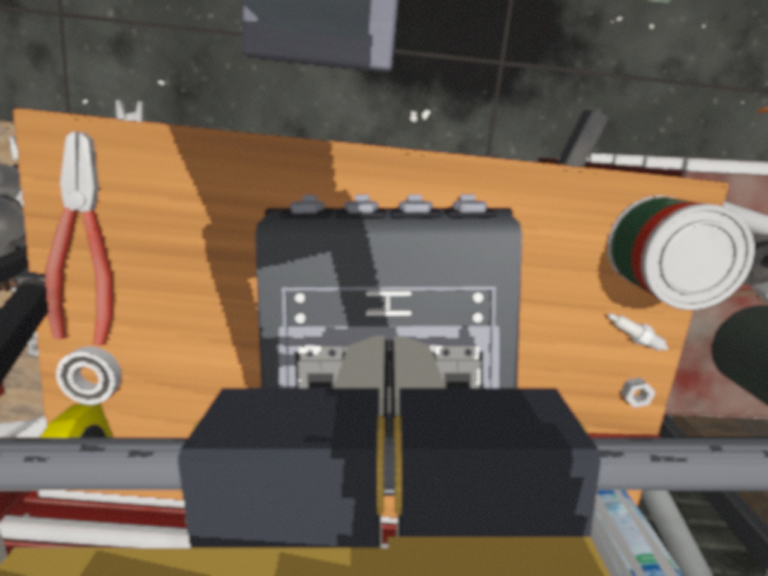

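View pics/f_s.png

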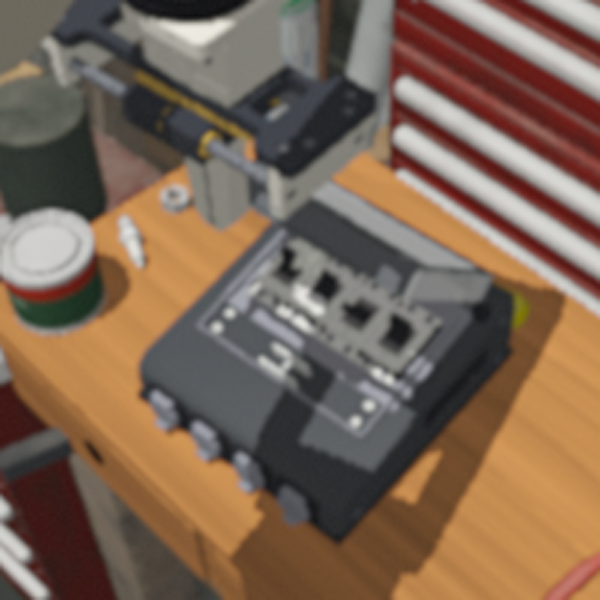

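{"api": "carry_out", "payload": {"commands": [[[3,0,-1,0],[3,0,-1,0],[0,0,0,0],[0,0,0,0]]]}}

```text
t: 5.87
tool_pos: [0.3515, 0.1934, 0.4231]
orientation: [-0.159, 3.134, 0.002]
force: [0.4, 0.5, -0.0]
opening: 0.001
```

```bash
python3 - <<'E'
from plant import robot
import cv2,json
s=robot.read_state(); print(s['tool_pos'],s['orientation'],s['force'])
im=robot.read_camera("top")[110:280,170:330,::-1]; cv2.imwrite("pics/g_t.png",cv2.resize(im,None,fx=3.5,fy=3.5,interpolation=2))
im=robot.read_camera("scene")[120:270,160:310,::-1]; cv2.imwrite("pics/g_s.png",cv2.resize(im,None,fx=4,fy=4,interpolation=2))
E
```

```text
[0.35150076 0.19342638 0.42306001] [-1.58836065e-01  3.13422467e+00  1.75329148e-03] [ 0.41681194  0.47093896 -0.03890629]
```

View pics/g_t.png

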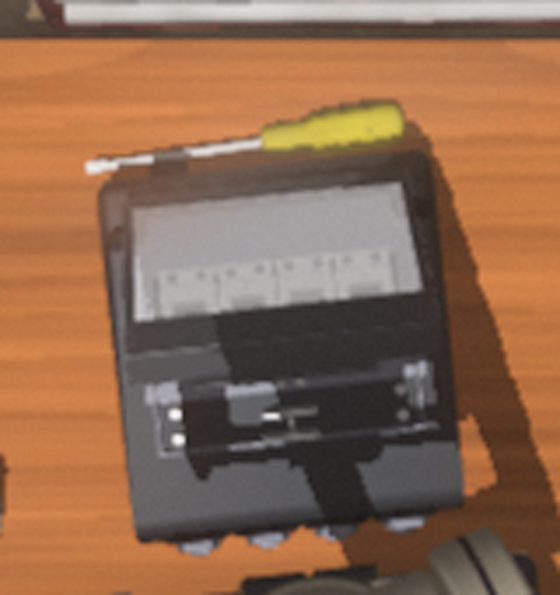

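View pics/g_s.png

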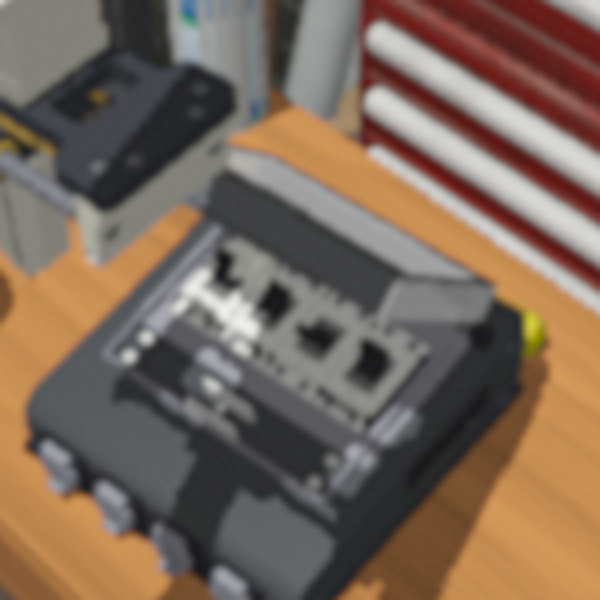

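```bash
python3 - <<'E'
from plant import robot
from h import *
np.set_printoptions(precision=4,suppress=True)
T=robot.camera_params('top');S=robot.camera_params('scene')
for uv in [(207.,210.2),(291.,204.)]: print(plane(T,uv,.305))
H=np.array([.584,.2185]);f=np.array([.9953,.0968]);l=np.array([-.0968,.9953])
def P(u,lat,a,n=0):
    r=-u*np.cos(a)+n*np.sin(a); z=.207+u*np.sin(a)+n*np.cos(a)
    return np.r_[H+f*r+l*lat,z]
for a in (.65,.75,.85):
  for lat in(-50,50): print(a,lat,'top',(proj(T,P(.144,lat/1e3,a))-[170,110])*3.5,'scene',(proj(S,P(.144,lat/1e3,a))-[160,120])*4, P(.144,lat/1e3,a))
  for lat in(-86,86): print('corner',(proj(T,P(.140,lat/1e3,a))-[170,110])*3.5,'scene',(proj(S,P(.14,lat/1e3,a))-[160,120])*4)
  for lat in(-86,86): print('uppercorner',(proj(T,P(.140,lat/1e3,a,.032))-[170,110])*3.5,'scene',(proj(S,P(.14,lat/1e3,a,.032))-[160,120])*4)
E
```

```text
[0.4926 0.2917 0.305 ]
[0.5039 0.129  0.305 ]
0.65 -50 top [371.387  382.5268] scene [298.1488 314.1093] [0.4747 0.1576 0.2941]
0.65 50 top [193.1821 400.8377] scene [155.0775 223.1449] [0.4651 0.2572 0.2941]
corner [434.187  370.4877] scene [357.1703 348.335 ]
corner [128.5185 401.8564] scene [111.4556 192.3796]
uppercorner [434.5214 333.5079] scene [382.3328 292.779 ]
uppercorner [121.1228 365.403 ] scene [131.8209 139.6832]
0.75 -50 top [370.6842 365.2084] scene [309.6317 289.382 ] [0.484  0.1585 0.3052]
0.75 50 top [190.5677 383.6437] scene [165.3845 199.2297] [0.4743 0.2581 0.3052]
corner [434.1551 353.603 ] scene [368.7564 324.1062]
corner [125.3085 385.1776] scene [121.0841 169.4974]
uppercorner [433.6685 311.6073] scene [397.04   267.8989]
uppercorner [117.6905 343.6048] scene [145.099  116.7279]
0.85 -50 top [369.6721 345.7027] scene [322.5389 264.5135] [0.4942 0.1595 0.3152]
0.85 50 top [187.8073 364.2348] scene [177.257  175.3229] [0.4846 0.2591 0.3152]
corner [433.7681 334.6233] scene [381.6545 299.687 ]
corner [122.0167 366.3582] scene [132.2615 146.6731]
uppercorner [432.4465 288.0581] scene [412.6529 243.6574]
uppercorner [114.2747 320.1042] scene [159.5932  94.59  ]
```

```bash
python3 - <<'E'
from plant import robot
from h import *
import cv2
T=robot.camera_params('top');S=robot.camera_params('scene')
H=np.array([.584,.2185]);f=np.array([.9953,.0968]);l=np.array([-.0968,.9953])
def P(u,lat,a,n=0):
    r=-u*np.cos(a)+n*np.sin(a); z=.207+u*np.sin(a)+n*np.cos(a)
    return np.r_[H+f*r+l*lat,z]
for n,p,x0,y0,w,h,k in [("top",T,190,140,120,100,6),("scene",S,180,130,120,100,6)]:
    im=robot.read_camera(n)[y0:y0+h,x0:x0+w,::-1]
    im=cv2.resize(im,None,fx=k,fy=k,interpolation=2).copy()
    im=np.clip(im.astype(float)*1.5,0,255).astype('uint8')
    for a,c in ((.75,(0,255,0)),(.85,(0,0,255))):
        for u,lat,nn in [(.144,-.05,0),(.144,.05,0),(.135,-.086,0),(.135,.086,0),(.135,-.086,.032),(.135,.086,.032),(0,-.086,0),(0,.086,0)]:
            q=(proj(p,P(u,lat,a,nn))-[x0,y0]+.5)*k
            cv2.drawMarker(im,tuple(int(v) for v in q),c,cv2.MARKER_CROSS,12,1)
    cv2.imwrite(f"pics/h_{n}.png",im)
E
```

```text
(no output)
```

View pics/h_top.png

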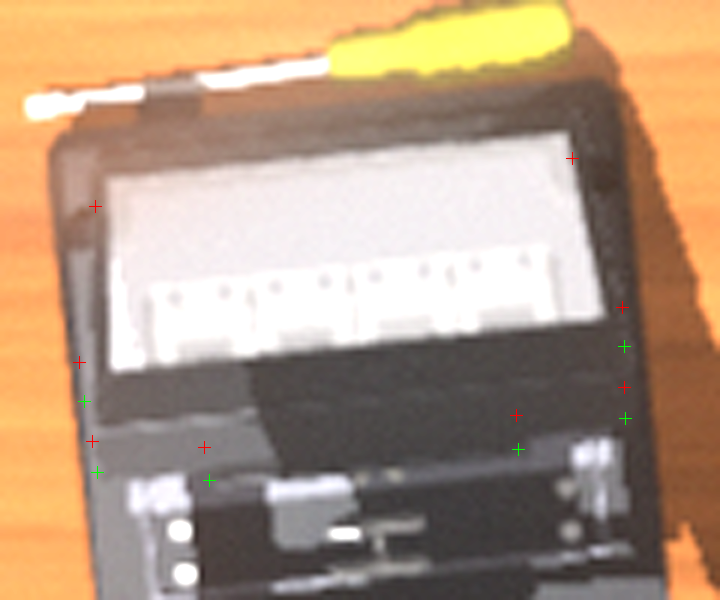

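View pics/h_scene.png

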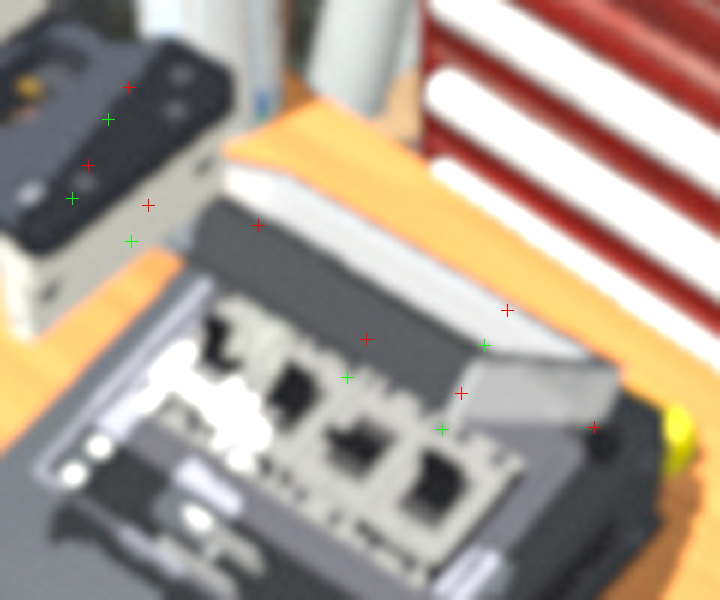

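{"api": "carry_out", "payload": {"commands": [[[-1.85,1.05,3,0],[-1.85,1.05,3,0],[-1.85,1.05,3,0],[-1.85,1.05,3,0],[-2,0,0,0],[0,0,0,0],[0,0,0,0]]]}}

```text
t: 6.65
tool_pos: [0.4413, 0.2441, 0.2999]
orientation: [0.156, -3.134, 0.002]
force: [0.4, -0.5, 0.9]
opening: 0.0001
```

```bash
python3 - <<'E'
from plant import robot
import cv2,json
s=robot.read_state(); print(s['tool_pos'],s['orientation'],s['force'])
im=robot.read_camera("wrist")[:,:,::-1]; cv2.imwrite("pics/i_w.png",cv2.resize(im,None,fx=1.2,fy=1.2,interpolation=2))
im=robot.read_camera("scene")[80:280,110:310,::-1]; cv2.imwrite("pics/i_s.png",cv2.resize(im,None,fx=3,fy=3,interpolation=2))
E
```

```text
[0.44134712 0.24412665 0.29985331] [ 1.56415774e-01 -3.13419284e+00  2.11004311e-03] [ 0.44578269 -0.46762507  0.93875453]
```

View pics/i_s.png

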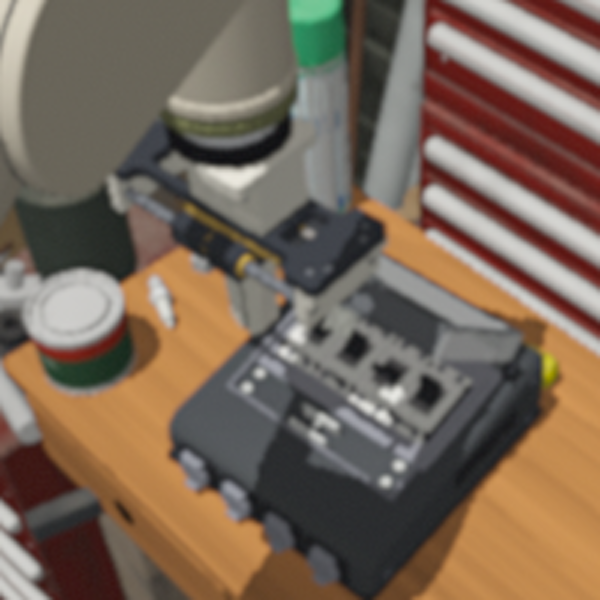

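View pics/i_w.png

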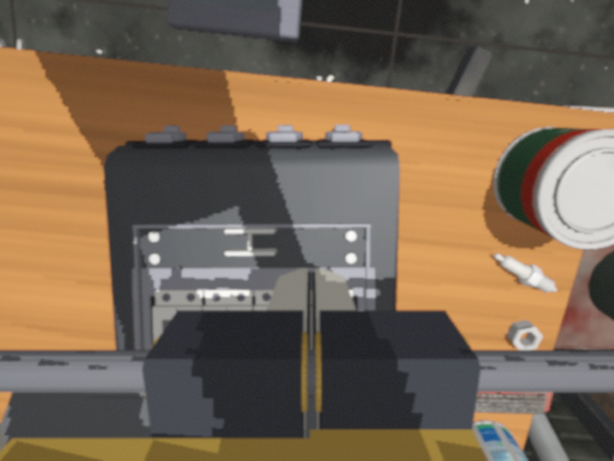

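{"api": "carry_out", "payload": {"commands": [[[-1,0,0,0],[-1,0,0,0],[-0.5,0,0,0],[-0.5,0,0,0],[-0.3,0,0,0],[0,0,0,0]]]}}

```text
t: 7.25
tool_pos: [0.4743, 0.2478, 0.3021]
orientation: [-0.157, 3.137, 0.0]
force: [0.6, -0.2, -0.4]
opening: 0.0004
```

{"api": "carry_out", "payload": {"commands": [[[-0.5,0,0,0],[-0.5,0,0,0],[-0.3,0,0,0],[0,0,0,0]]]}}

```text
t: 7.58
tool_pos: [0.4875, 0.249, 0.3014]
orientation: [-0.157, 3.137, -0.0]
force: [0.4, 0.3, -0.6]
opening: 0.0006
```

```bash
python3 - <<'E'
from plant import robot
import cv2,json
s=robot.read_state(); print(s['tool_pos'],s['orientation'],s['force'])
im=robot.read_camera("scene")[100:250,150:300,::-1]; cv2.imwrite("pics/j_s.png",cv2.resize(im,None,fx=4,fy=4,interpolation=2))
im=robot.read_camera("top")[110:260,170:320,::-1]; cv2.imwrite("pics/j_t.png",cv2.resize(im,None,fx=4,fy=4,interpolation=2))
E
```

```text
[0.4875432  0.24901881 0.30139112] [-1.57338289e-01  3.13747390e+00 -2.08280285e-04] [ 0.3702723   0.34728596 -0.64607006]
```

View pics/j_s.png

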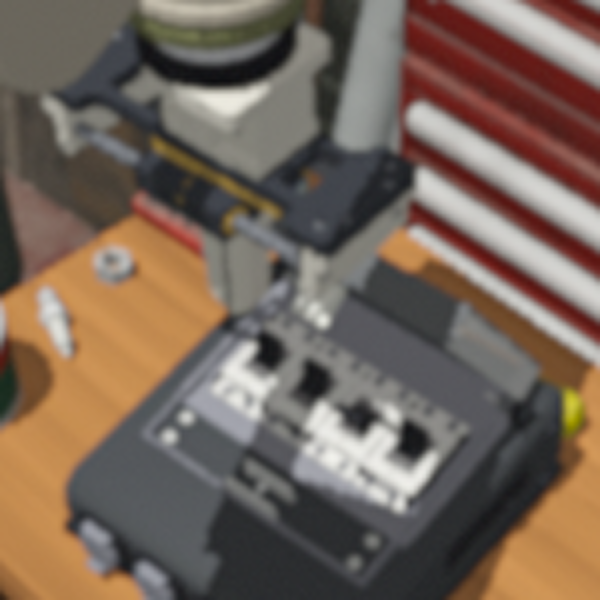

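View pics/j_t.png

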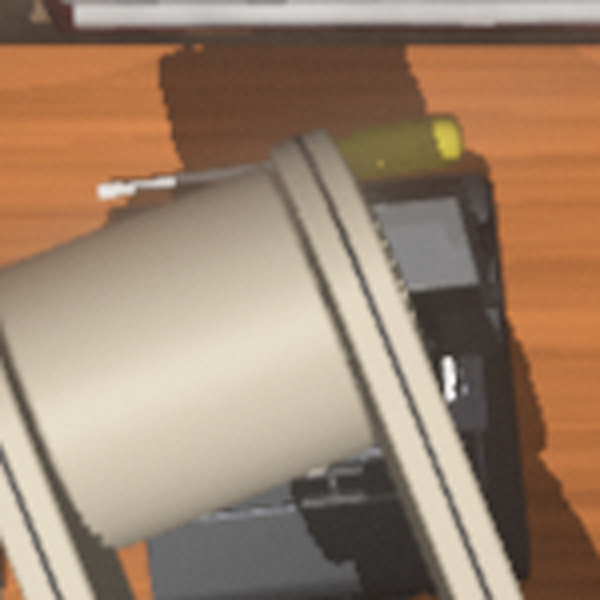

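{"api": "carry_out", "payload": {"commands": [[[-1,0,-1.3,0],[-1,0,-1.3,0],[-1,0,-0.5,0],[-1,0,-0.5,0],[-1,0,-0.3,0],[-1,0,-0.3,0],[-1.1,0,-0.15,0],[-1.1,0,-0.15,0],[0,0,0,0]]]}}

```text
t: 8.43
tool_pos: [0.5697, 0.2571, 0.346]
orientation: [0.157, -3.138, 0.001]
force: [0.6, -0.8, 0.6]
opening: 0.0006
```

```bash
python3 - <<'E'
from plant import robot
import cv2,json
s=robot.read_state(); print(s['tool_pos'],s['orientation'],s['force'])
im=robot.read_camera("scene")[100:250,150:300,::-1]; cv2.imwrite("pics/k_s.png",cv2.resize(im,None,fx=4,fy=4,interpolation=2))
E
```

```text
[0.56967208 0.25709387 0.34600388] [ 1.56751865e-01 -3.13756871e+00  5.92071097e-04] [ 0.62909414 -0.81938826  0.64259003]
```

View pics/k_s.png

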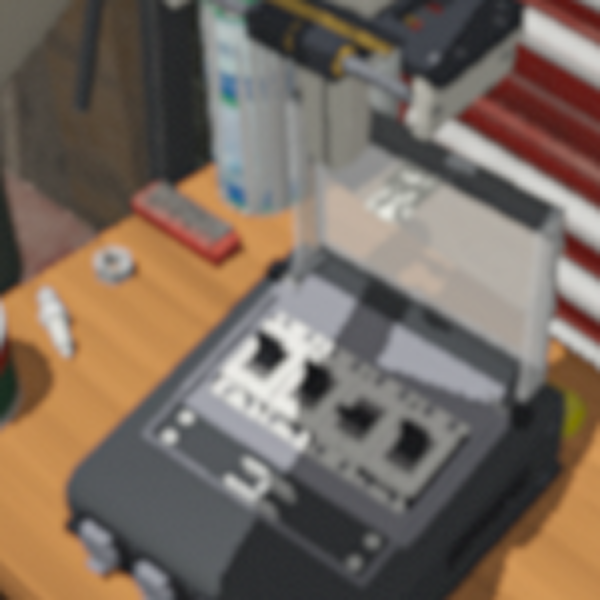

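{"api": "carry_out", "payload": {"commands": [[[-1,0,0,0],[-1,0,0,0],[-1,0,0.15,0],[-1,0,0.15,0],[-0.7,0,0.2,0],[-0.5,0,0.2,0],[0,0,0,0]]]}}

```text
t: 9.07
tool_pos: [0.6204, 0.2624, 0.3386]
orientation: [0.157, -3.137, 0.001]
force: [0.3, -0.4, 0.1]
opening: 0.0003
```

```bash
python3 - <<'E'
from plant import robot
import cv2,json
s=robot.read_state(); print(s['tool_pos'],s['orientation'],s['force'])
im=robot.read_camera("scene")[100:250,150:300,::-1]; cv2.imwrite("pics/l_s.png",cv2.resize(im,None,fx=4,fy=4,interpolation=2))
E
```

```text
[0.62035914 0.26239346 0.33857283] [ 1.57378481e-01 -3.13651461e+00  6.05354495e-04] [ 0.28525198 -0.35202185  0.13638217]
```

View pics/l_s.png

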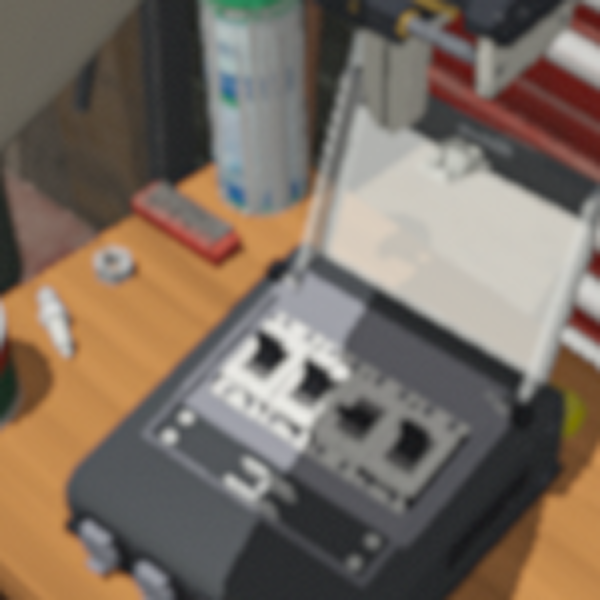

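{"api": "carry_out", "payload": {"commands": [[[1.5,0,0,0],[3,0,0,0],[3,-1,0,0],[3,-2,0,0],[3,-2,0,0],[1,-1,2,0],[0,0,3,0],[0,0,3,0],[0,0,2,0],[0,0,0,0],[0,0,0,0]]]}}

```text
t: 10.03
tool_pos: [0.481, 0.1881, 0.2393]
orientation: [0.158, -3.136, 0.001]
force: [-0.0, 0.0, 0.0]
opening: 0.0008
```

```bash
python3 - <<'E'
from plant import robot
import cv2,json
s=robot.read_state(); print(s['t'],s['tool_pos'],s['orientation'],s['force'])
d=s['tool_pos'][:2]-[.584,.2185]; print('r',d@[.9953,.0968],'lat',d@[-.0968,.9953])
im=robot.read_camera("scene")[100:250,150:300,::-1]; cv2.imwrite("pics/m_s.png",cv2.resize(im,None,fx=4,fy=4,interpolation=2))
im=robot.read_camera("wrist")[:,:,::-1]; cv2.imwrite("pics/m_w.png",cv2.resize(im,None,fx=1.2,fy=1.2,interpolation=2))
E
```

```text
10.0333 [0.4809892  0.18809862 0.23927467] [ 1.57823174e-01 -3.13579969e+00  6.41266266e-04] [-0.01059476  0.0014668   0.02989891]
r -0.10546950170417482 lat -0.020287051366694293
```

View pics/m_s.png

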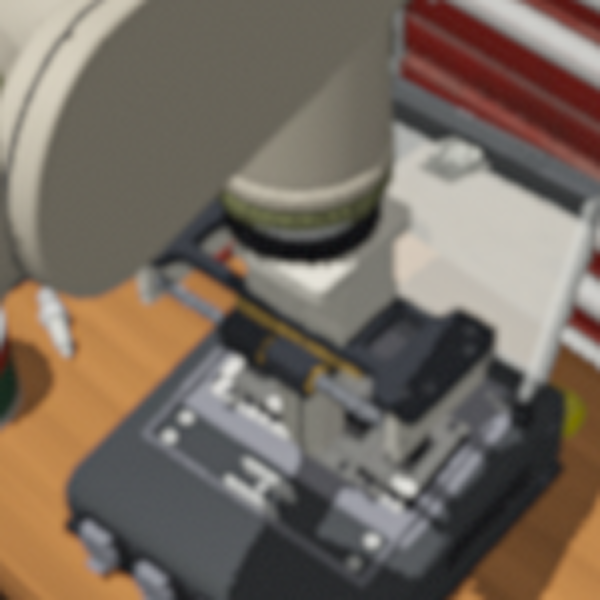

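View pics/m_w.png

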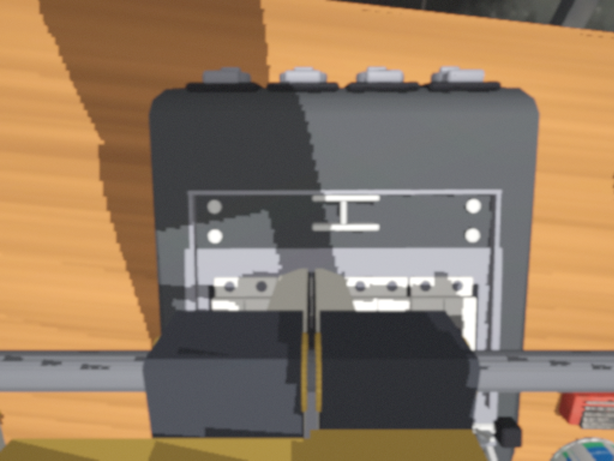

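{"api": "carry_out", "payload": {"commands": [[[0,0,0.75,0],[0,0,0.75,0],[-1,0,0,0],[-1,0,0,0],[-0.5,0,0,0],[-0.3,0,0,0],[-0.2,0,0,0],[0,0,0,0]]]}}

```text
t: 10.8
tool_pos: [0.5122, 0.1914, 0.2246]
orientation: [-0.158, 3.137, 0.0]
force: [-0.1, -0.3, -0.8]
opening: 0.0005
```

{"api": "carry_out", "payload": {"commands": [[[-0.2,0,0,0],[-0.2,0,0,0],[-0.2,0,0,0],[0,0,0,0]]]}}

```text
t: 11.13
tool_pos: [0.5141, 0.1916, 0.2243]
orientation: [0.158, -3.129, 0.002]
force: [-20.9, -3.3, 12.0]
opening: 0.0002
```

{"api": "carry_out", "payload": {"commands": [[[0.3,0,0,0],[0.5,0,0,0],[0,0,0,0]]]}}

```text
t: 11.38
tool_pos: [0.5095, 0.1911, 0.2247]
orientation: [-0.158, 3.137, 0.0]
force: [0.0, -0.6, 0.5]
opening: 0.0004
```

```bash
python3 - <<'E'
from plant import robot
import cv2,json
s=robot.read_state(); print(s['t'],s['tool_pos'],s['orientation'],s['force'],s['wrist_torque'])
d=s['tool_pos'][:2]-[.584,.2185]; print('r',d@[.9953,.0968],'lat',d@[-.0968,.9953])
im=robot.read_camera("scene")[150:250,200:300,::-1]; cv2.imwrite("pics/n_s.png",cv2.resize(im,None,fx=6,fy=6,interpolation=2))
im=robot.read_camera("wrist")[:,:,::-1]; cv2.imwrite("pics/n_w.png",cv2.resize(im[180:384,100:420],None,fx=2.4,fy=2.4,interpolation=2))
E
```

```text
11.3833 [0.50946784 0.19111049 0.22466065] [-1.57923051e-01  3.13712274e+00  1.24693539e-04] [ 0.01520104 -0.59059622  0.45286886] [0.01661357 0.02090281 0.00585161]
r -0.07683316830914878 lat -0.02004606878603105
```

View pics/n_s.png

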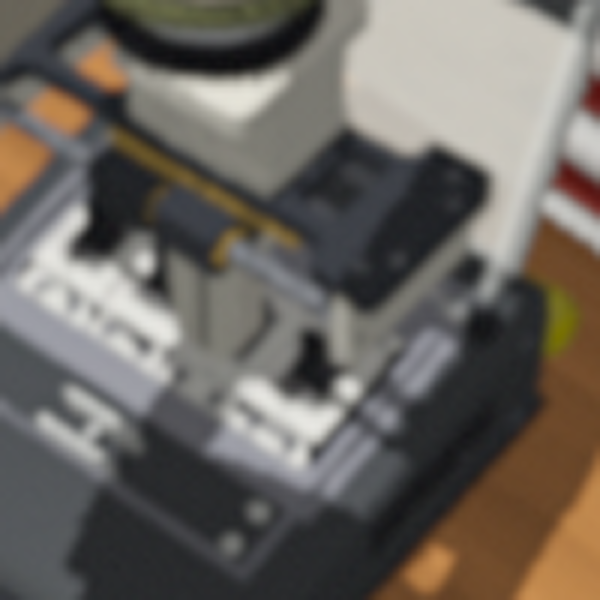

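View pics/n_w.png

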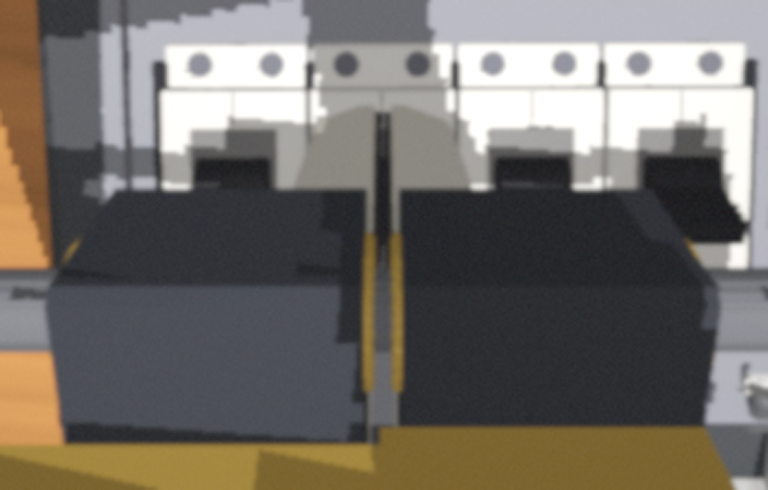

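{"api": "carry_out", "payload": {"commands": [[[2,0,-1,0],[2,0,-3,0],[2,0,-3,0],[1,0,-3,0],[0,0,0,0]]]}}

```text
t: 11.9
tool_pos: [0.4412, 0.1847, 0.3322]
orientation: [-0.158, 3.127, 0.004]
force: [0.8, 0.2, 1.3]
opening: 0.0003
```

```bash
python3 - <<'E'
from plant import robot
import cv2,json
im=robot.read_camera("top")[140:240,190:310,::-1]; cv2.imwrite("pics/o_t.png",cv2.resize(im,None,fx=6,fy=6,interpolation=2))
im=robot.read_camera("scene")[130:240,190:300,::-1]; cv2.imwrite("pics/o_s.png",cv2.resize(im,None,fx=5.4,fy=5.4,interpolation=2))
E
```

```text
(no output)
```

View pics/o_s.png

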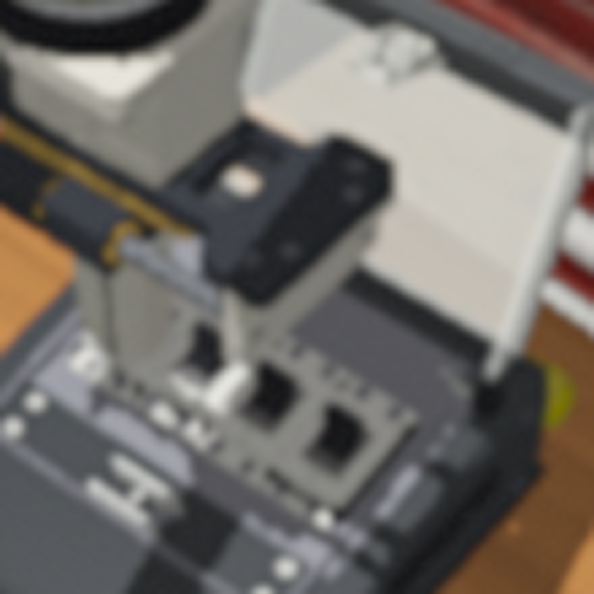

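View pics/o_t.png

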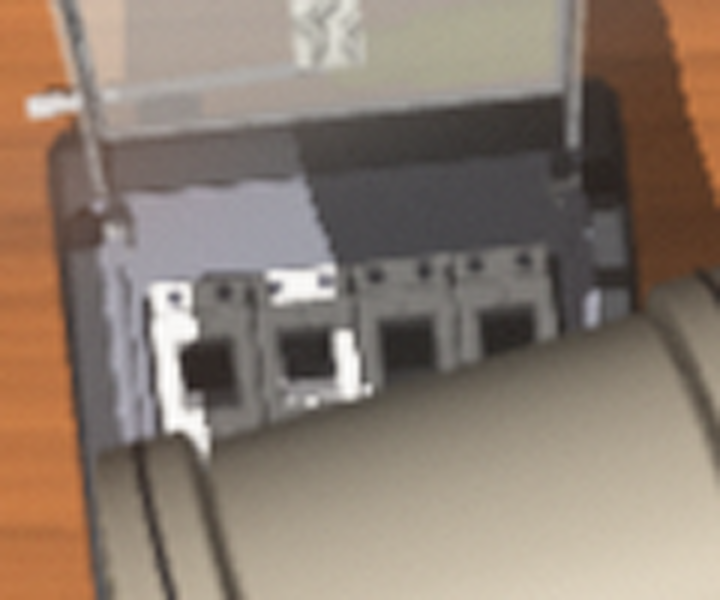

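{"api": "carry_out", "payload": {"commands": [[[3.5,0,-1.5,0],[3.5,0,-1.5,0],[2,2,-2,0],[0,3,-2,0],[0,3.5,0,0],[0,3.5,0,0],[0,3.5,0,0],[0,0,0,0],[0,0,0,0]]]}}

```text
t: 12.75
tool_pos: [0.3347, 0.3304, 0.3922]
orientation: [0.162, -3.134, 0.004]
force: [-1.4, -0.6, 0.5]
opening: 0.0005
```

```bash
python3 - <<'E'
from plant import robot
import cv2,json
s=robot.read_state(); print(s['t'],s['tool_pos'],s['force'])
im=robot.read_camera("top")[130:250,185:315,::-1]; cv2.imwrite("pics/p_t.png",cv2.resize(im,None,fx=5,fy=5,interpolation=2))
im=robot.read_camera("scene")[120:260,150:310,::-1]; cv2.imwrite("pics/p_s.png",cv2.resize(im,None,fx=4.2,fy=4.2,interpolation=2))
E
```

```text
12.75 [0.33465288 0.33037189 0.3922438 ] [-1.4180302  -0.62231059  0.4577631 ]
```

View pics/p_s.png

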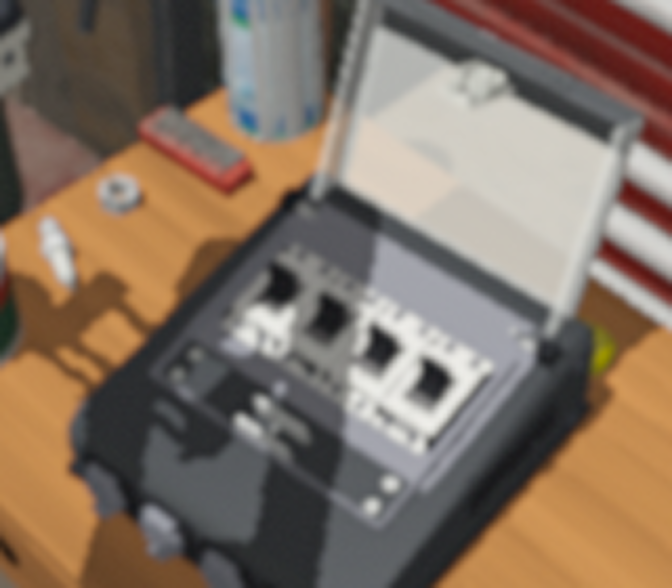

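View pics/p_t.png

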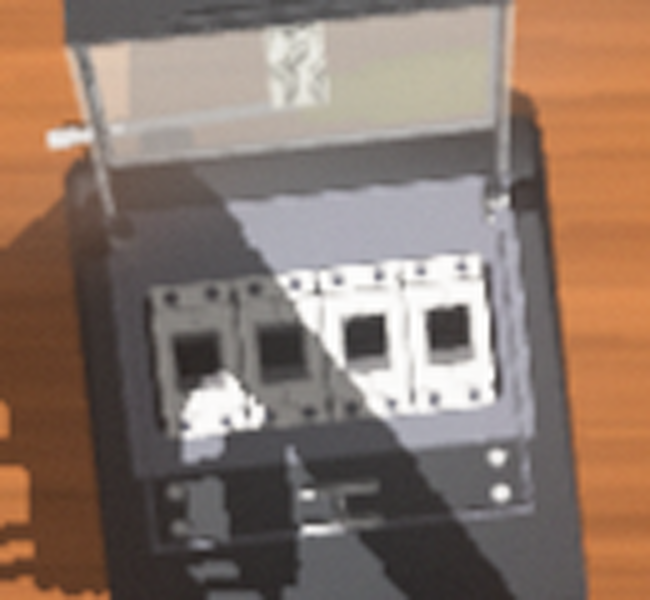

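```bash
python3 - <<'E'
from plant import robot
import cv2,numpy as np
for n,(x0,y0,w,h) in {"top":(210,180,80,38),"scene":(205,178,65,45)}.items():
    im=robot.read_camera(n)[y0:y0+h,x0:x0+w]
    g=cv2.resize(cv2.cvtColor(im,cv2.COLOR_RGB2GRAY),None,fx=4,fy=4,interpolation=2)
    m=(g<42).astype('uint8')
    k,_,st,c=cv2.connectedComponentsWithStats(m)
    for i in range(1,k):
        if 300<st[i,4]<5000: print(n,st[i],c[i].round(1))
E
```

```text
scene [ 35  22  25  33 558] [47.3 39.5]
scene [ 81  52  26  34 573] [94.  69.3]
```

```bash
python3 - <<'E'
from plant import robot
import cv2,numpy as np
for n,(x0,y0,w,h) in {"top":(210,180,80,38),"scene":(205,178,65,45)}.items():
    im=robot.read_camera(n)[y0:y0+h,x0:x0+w]
    g=cv2.resize(cv2.cvtColor(im,cv2.COLOR_RGB2GRAY),None,fx=4,fy=4,interpolation=2)
    for th in (55,70,85):
        k,_,st,c=cv2.connectedComponentsWithStats((g<th).astype('uint8'))
        print(n,th,[(st[i].tolist(),c[i].round(1).tolist()) for i in range(1,k) if 250<st[i,4]<3000])
    cv2.imwrite(f"pics/q_{n}.png",cv2.resize(im[:,:,::-1],None,fx=9,fy=9,interpolation=2))
E
```

```text
top 55 [([109, 66, 32, 28, 756], [123.9, 79.5]), ([41, 71, 34, 32, 879], [57.2, 86.3])]
top 70 [([14, 38, 19, 109, 739], [21.3, 93.2]), ([244, 46, 30, 32, 739], [258.2, 62.4]), ([177, 54, 30, 31, 752], [192.0, 69.5]), ([107, 62, 36, 40, 1191], [124.6, 80.5]), ([39, 68, 37, 43, 1227], [56.5, 87.1])]
top 85 [([243, 46, 31, 33, 862], [258.3, 62.3]), ([177, 53, 31, 33, 870], [191.9, 69.4]), ([106, 59, 39, 47, 1554], [124.8, 81.8]), ([38, 66, 39, 48, 1451], [56.3, 87.0]), ([85, 137, 134, 15, 1276], [161.5, 146.0])]
scene 55 [([0, 0, 26, 27, 326], [9.6, 10.3]), ([33, 20, 29, 36, 716], [47.1, 39.3]), ([79, 50, 30, 39, 748], [93.8, 69.9]), ([132, 83, 24, 30, 427], [142.9, 98.8]), ([181, 114, 24, 31, 455], [192.5, 129.9]), ([0, 123, 30, 39, 688], [9.8, 141.5])]
scene 70 [([0, 0, 31, 33, 527], [10.4, 11.0]), ([30, 17, 35, 41, 907], [46.7, 39.1]), ([76, 49, 35, 43, 970], [93.3, 70.8]), ([130, 82, 27, 33, 544], [142.5, 99.0]), ([179, 113, 27, 34, 577], [192.1, 130.3]), ([0, 118, 37, 46, 938], [12.0, 140.4]), ([48, 151, 47, 29, 433], [70.3, 166.4])]
scene 85 [([0, 0, 66, 59, 2338], [30.5, 26.6]), ([170, 0, 90, 54, 995], [219.8, 24.0]), ([73, 47, 41, 47, 1200], [92.9, 71.3]), ([127, 81, 31, 36, 661], [142.2, 99.4]), ([0, 111, 40, 55, 1237], [13.6, 138.7]), ([178, 112, 29, 37, 679], [191.9, 130.7]), ([45, 148, 58, 32, 750], [71.2, 165.2])]
```

View pics/q_scene.png

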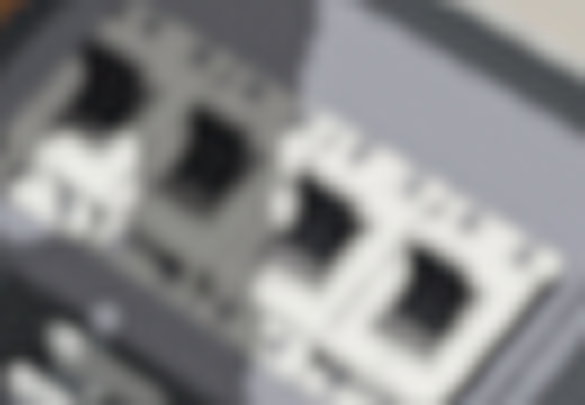

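View pics/q_top.png

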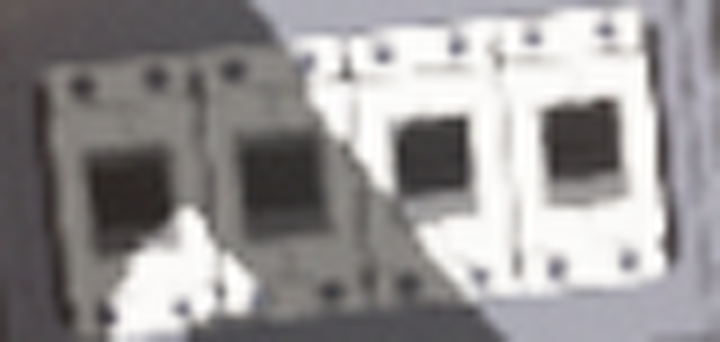

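```bash
python3 -c "
from plant import robot
print(robot.close_job())"
```

```text
the job is handed in; nothing more can be done
None
```

The tripped breaker, third from the left (box's +y side), is back on and its cover stands open. The job is handed in at about 13 s of the 51 s allowed.

- **Cover release:** I pressed the pad once to its stop, at about 14 N, then took the hand away. The cover popped up and stayed up at roughly 0.95.
- **Cover swing:** I pushed the lip about 40 mm left of the middle with the closed fingertips, back past upright. I stopped just short of its rear stop, at roughly 2.1 rad estimated from the arm position. It stood there in every later picture.
- **Toggle:** It went over a few millimetres sooner than I had worked out. As a result the arm pressed on it against its end stop with up to about 21 N sideways and 12 N upward. That is firmer than I meant, but under the limits, and I backed off at once.

**Last checks:**
- In the top and scene views all four toggles lie in one line with the same shape, and the cover is open.
- The neighbouring toggles look unmoved. The bystanders I could see in those last close-ups look undisturbed; I did not measure any of them again, and the pliers, bearing and tape measure were out of frame.
- My last dark-spot check missed some toggles at its first threshold because of shadow. At other thresholds it found all four in the top view and agreed with the pictures.

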